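Bring the trolley wheel's valve to the top

ROBOT

A 7-joint arm with a two-finger parallel gripper is mounted at the origin on the work surface. World frame = base frame: x ahead of the robot, y to its left, z up, the work surface at z = 0. Lengths are in mm, angles in degrees, forces in N, time in s.
With the tool pointing down it reaches from about 400 to 925 mm from the base axis. Payload 5.6 kg.
Tool frame: the origin (TCP) lies at the very end of the fingers, on their centre line; the grasp point (between the pads) lies manip.tcp_to_grasp behind it (manip.tcp_to_grasp is the distance from the TCP to the grasp point, in mm); z points along the fingers, y is the line along which they close (so a half turn about z gives the same grasp; the last joint's range is limited). The gripper opens to 85 mm and grips with 20 to 120 N. Pads are 22 mm wide; open, the fingers measure 114 mm over their backs; the gripper's body (76 mm by 85 mm) begins 54 mm behind the grasp point. The pads swing forward as they close: fully open they stand 13 mm farther back than shut.
Start: joints at [72.021, 26.786, -0.665, 91.828, 0.344, 61.387, -3.226], TCP at [173.835, -626.33, 231.29] pointing down, gripper open.
Joint ranges: [-144.91, 144.91], [-17.63, 115.5], [-89.93, 88.59], [15.96, 139.68], [-74.01, 254.01], [8.47, 105.57], [-167.45, 167.45]. Speed limits (degrees/s): [147.25, 147.25, 180, 180, 180, 180, 180].

INTERFACE

Orientations are given as a 3x3 rotation matrix whose columns are the frame's x, y, z axes.
In Python, from workcell import monitor, optics, manip gives the robot as it stands.
- The arm moves only by the shell command python3 -m pendant 'ROWS' [FORCE]. ROWS is text: rows parted by semicolons, each of 7 numbers parted by spaces: the opening, from -1 (shut) to 1 (fully open), then the shift along the world's x, y, z in m, then the turn, a rotation vector about the world's x, y, z in degrees. In form: claw dx dy dz ax ay az; .... A call has 1 to 5 rows; each row is the pose to reach, as a shift and turn from the pose commanded when the call began; what a row does not reach only later rows make up. A row lasts 1/12 s, in which the tool goes at most 41.7 mm and 7.16 degrees, less where a joint would pass 70% of its speed; a pose out of reach is approached as far as the arm can. A call with a gripper value outside its range is refused whole. The fingers move at their own pace and stop on an object; FORCE is the grip in N (left out, the last holds). Time passes only in rows, so rows that repeat a pose let the fingers close. It gives the time, the measured TCP pose, the force, the opening and the grip force at its end, in the units of the state.
- monitor.get_obs(): the state, without advancing time (a new reading comes with each control period).
- optics.read_camera(name): name is "scene" or "top"; returns a dict with "pixels" (420x560x3 uint8, red, green, blue), "range_z" (420x560 float32, mm along the optical axis (not along the pixel's ray), 0 where there is no reading), "camera_matrix" (3x3 intrinsics, pixels), "k1" (the pictures are not rectified: a ray, as slopes to the right and down, at radius r is drawn at 1 + k1 r^2 times it, then the intrinsics apply), "R" (3x3) and "t" (3): a world point X has camera coordinates R X + t. Camera axes: x right, y down, z forward; pixel columns grow to the right and rows downward; lengths in mm; the calibration is good to about 2 mm. A picture is of the moment at which its call begins.
- manip.close_job(): hands the job in; it is judged then, once.
The state is a dict: "t": time; "q": joint angles; "qd": joint speeds; "joint_efforts": joint torques, N m; "ee_pos": TCP position; "tool_rot": TCP orientation; "contact_force": force on the tool from outside, world axes, zero at the start; "ft_torque": the same for the moment, N m; "grip_width": finger opening in mm; "gripper_force": force on a finger pad.
Only numpy, scipy, OpenCV 4.12 (cv2) and the standard library are available. Lean on these libraries where they do the work, as an engineer would, in place of code of your own. Each camera call takes 0.05 s, during which the arm holds its last target. There are 200 camera calls.

TASK

The trolley wheel on the sloping service stand has to be ready for inflating: turn it with your fingertips by pushing its blue spokes, in at least two separate pushes with the fingers drawn out from among the spokes in between, until the valve stem with the red cap points straight up the slope, in line with the yellow pointer. Push only on the spokes, not on the tyre or the valve stem, grasp nothing, leave the other things on the bench where they are, and finish clear of the wheel with it at rest.

Things in the scene. Friction and masses are not known exactly. Their poses are not given: they have to be found in the camera images.
- pointer: fixed frame of the stand's slope. Origin = wheel's hub centre, 160 mm above the bench, in the wheel's mid-plane. z = the axle, out of the wheel's face, 40 degrees (0.7 rad) off vertical; x = level, across the wheel; y = straight up the slope in the wheel's plane. The yellow pointer (30 mm wide, tip towards the hub) stands on +y just outside the tyre, 159 to 205 mm from the hub, up to 8 mm above mid-plane.
- stand: grey stand fixed to the bench, placed and turned anew each time; base plate 240 by 260 mm, 12 mm thick; origin on the bench straight below the hub. Behind the wheel a 50 mm wide bar, its front 56 mm below the mid-plane, runs up the slope from 30 mm below the hub; a 44 mm thick axle post is behind the hub. In the lower half of the wheel nothing else is behind the spokes down to the base plate.
- wheel: blue trolley wheel, turns either way without end, stiff greased bearing (0.12 N m, some 1.7 N at 70 mm radius), stays where left. Origin = hub centre (the pointer's origin); z = axle, as the pointer's z; y points from the hub to the valve: done when y lies along the pointer's y. Hub 52 mm in diameter, 12 mm (its nut 22 mm) above mid-plane. Inside of the blue rim at radius 109 mm.
- spoke (a point): a point on the middle line of one spoke, 70 mm from the axle. Five straight blue spokes, 14 mm wide, 14 mm thick (7 mm either side of the mid-plane), open between them, from hub to rim, at 36, 108, 180, 252 and 324 degrees from the valve stem (this one: at 36, counter-clockwise seen on the face). At radius 70 mm the clear gap between spokes is about 68 mm; the valve stands midway in one gap.
- tyre: black rubber tyre on the wheel, a ring of 36 mm section, outer diameter 300 mm, reaching 18 mm either side of the mid-plane; origin at the hub centre, turns with the wheel. Not to be pushed.
- valve: valve stem on the wheel, a thin brass stem with a red cap 13 mm thick, rising from the rim towards the hub on the wheel's +y axis, from radius 109 down to 71 mm and up to 25 mm above the mid-plane. The entry's origin and axes are the wheel's. Not to be pushed.
- valve_tip (a point): centre of the end of the red valve cap, 78 mm from the axle, 18.5 mm above the wheel's mid-plane.
- oil_bottle: bystander: white bottle with orange cap, 52 mm diameter, 140 mm tall, standing; origin at the centre of its underside, z up.
- screwdriver: bystander: screwdriver with orange handle lying on the bench along its x axis.
- bearing: bystander: steel ring bearing, 52 mm diameter, 16 mm high, lying flat; origin at the centre of its underside.

How it is judged:
By the outcome, as a careful person would: the job done as asked, in the order asked, and still so for the second after the job is handed in, with the robot touching nothing.
It also fails if it takes over 53 s, if anything falls off the work surface, if the arm or the gripper's body presses on something with over 40 N, if the wrist force passes 120 N, or if a joint passes its speed limit or range.

## Working session

There is one attempt and no reset: what is moved stays moved. The work goes in short steps, Python scripts to look and compute and a shell command to move; the robot and the scene stay as the last step left them, time stands still between calls to the robot, and variables do not carry over. Pictures are saved under pics/ and viewed, at most 10 in all, crops included, and the job is handed in when it is done.

```bash
mkdir -p pics; ls
python3 - <<'E'
from workcell import monitor, optics, manip
import cv2, numpy as np
o=monitor.get_obs(); print(o['t'],o['ee_pos'],o['tool_rot'],o['grip_width'],manip.tcp_to_grasp)
for n in ("scene","top"):
    c=optics.read_camera(n); np.savez('pics/%s0.npz'%n,**c); print(n,c['camera_matrix'],c['k1'],c['R'],c['t'])
    cv2.imwrite('pics/%s0.png'%n,c['pixels'][:,:,::-1])
E
```

```text
pics
0.0 [ 173.61362251 -625.81543465  230.3203889 ] [[ 9.63597345e-01  2.67357006e-01 -6.22797398e-04]
 [ 2.67357686e-01 -9.63595918e-01  1.66579963e-03]
 [-1.54761829e-04 -1.77166977e-03 -9.99998419e-01]] 85.60864834747254 18.700000000000003
scene [[389.12462729   0.         282.71490208]
 [  0.         389.12462729 203.74549504]
 [  0.           0.           1.        ]] -0.016680535681350278 [[-0.56429075  0.82535359 -0.01916757]
 [ 0.51679552  0.33503479 -0.78782871]
 [-0.64381546 -0.45447017 -0.61559607]] [ 334.97919744 -212.5591147  1285.62682673]
top [[466.03473546   0.         276.89366136]
 [  0.         466.03473546 210.79084559]
 [  0.           0.           1.        ]] -0.12992242966087858 [[-2.82580862e-02 -9.99600660e-01 -2.29695876e-05]
 [-9.95444520e-01  2.81426879e-02 -9.10944420e-02]
 [ 9.10587108e-02 -2.55128964e-03 -9.95842258e-01]] [  53.56833168  615.94897469 1277.29745388]
```

View pics/scene0.png

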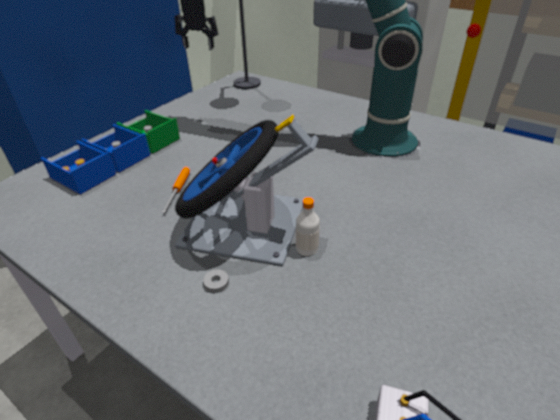

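View pics/top0.png

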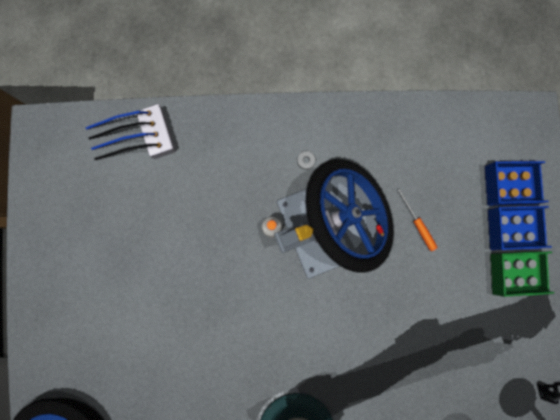

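Top view: the wheel's hub is near (357,212), the red valve cap near (379,230) and the yellow pointer near (305,233), up the slope to the left. The bottle is at (270,225), close behind the pointer. The screwdriver (420,225) and bearing (307,159) are off the wheel.

```bash
cat > h.py <<'E'
import numpy as np, cv2
from workcell import monitor, optics
def cloud(c):
    """world point per pixel from range_z"""
    v,u=np.mgrid[:420,:560]
    s=cv2.undistortPoints(np.stack([u,v],-1).reshape(-1,1,2).astype(float),c['camera_matrix'],np.array([float(c['k1']),0,0,0])).reshape(420,560,2)
    z=c['range_z'][...,None]
    return (np.concatenate([s*z,z],-1)-c['t'])@c['R'], s
def onplane(c,s,p0,n):
    """ray through slopes s, cut with plane"""
    o=-c['R'].T@c['t']; d=np.r_[s,1]@c['R']
    return o+d*((p0-o)@n)/(d@n)
def masks(c):
    h,s,v=cv2.split(cv2.cvtColor(c['pixels'],cv2.COLOR_RGB2HSV)); ok=c['range_z']>0
    return dict(blue=ok&(h>100)&(h<130)&(s>120),red=ok&((h<6)|(h>174))&(s>150)&(v>80),yellow=ok&(h>18)&(h<32)&(s>150),black=ok&(v<45))
E
python3 - <<'E'
from h import *
from scipy.optimize import least_squares
C={n:dict(np.load('pics/%s0.npz'%n)) for n in('scene','top')}
box={'top':(slice(150,280),slice(260,400)),'scene':(slice(110,225),slice(170,310))}
for n,c in C.items():
    P,S=cloud(c); M=masks(c)
    for k,m in M.items():
        b=np.zeros_like(m); b[box[n]]=m[box[n]]
        p=P[b]; 
        if len(p): print(n,k,len(p),np.median(p,0).round(1),p.min(0).round(),p.max(0).round())
        if n=='top' and k in('black','blue'): 
            q=p[p[:,2]>30]; m0=np.median(q,0); u,s,vt=np.linalg.svd(q-q.mean(0),full_matrices=False); nn=vt[2]*np.sign(vt[2,2]); r=(q-q.mean(0))@nn
            print('  normal',nn,'tilt',np.degrees(np.arccos(nn[2])),'mean',q.mean(0),'resid',np.abs(r).mean())
        if n=='top' and k=='black':
            # tyre outer ellipse
            cn=max(cv2.findContours(b.astype(np.uint8),cv2.RETR_EXTERNAL,cv2.CHAIN_APPROX_NONE)[0],key=cv2.contourArea); print('  ell',cv2.fitEllipse(cn))
E
```

```text
scene blue 1473 [ 587.3 -180.   157.8] [ 478. -258.   82.] [739. -53. 261.]
scene red 20 [ 561.9 -218.9  141.5] [ 553. -222.  128.] [ 566. -215.  146.]
scene yellow 110 [555.  -16.  286.9] [ 530. -127.  130.] [737.  -2. 297.]
scene black 2088 [682.9 -57.2 215.4] [ 174. -311.   -1.] [741. -29. 263.]
top blue 2647 [ 597.2 -161.6  157.5] [ 478. -257.   -0.] [716. -61. 257.]
  normal [ 0.23674198 -0.62406052  0.74464871] tilt 41.87106522674455 mean [ 596.41597719 -163.89714034  159.57982536] resid 6.000592246282661
top red 31 [ 552.7 -224.7  141.4] [ 543. -247.   10.] [ 563. -218.  150.]
top yellow 188 [546.5 -22.5 287. ] [528. -45. 180.] [563.  -4. 303.]
top black 2778 [570.3 -99.4 225.5] [ 449. -269.   -5.] [766.  -6. 268.]
  normal [ 0.21553884 -0.58291964  0.78342052] tilt 38.42516948761514 mean [ 580.0790676  -121.30597577  205.88169717] resid 4.122647311279999
  ell ((348.8985900878906, 215.04721069335938), (79.68255615234375, 116.69718933105469), 156.9377899169922)
```

```bash
cat >> h.py <<'E'
def frame(yaw):
    t=np.radians(40); a=np.radians(yaw)
    z=np.array([np.sin(t)*np.cos(a),np.sin(t)*np.sin(a),np.cos(t)]); y=np.array([-np.cos(t)*np.cos(a),-np.cos(t)*np.sin(a),np.sin(t)])
    return np.c_[np.cross(y,z),y,z]
def wheel_angle(P,m,H,F):
    """red cap -> angle (deg, ccw seen on face) of valve from pointer"""
    L=(P[m]-H)@F; r=np.hypot(L[:,0],L[:,1]); L=L[(r>60)&(r<110)&(L[:,2]>5)&(L[:,2]<32)]
    q=np.median(L,0); return np.degrees(np.arctan2(-q[0],q[1])),q,len(L)
def spokes(P,m,H,F):
    L=(P[m]-H)@F; r=np.hypot(L[:,0],L[:,1]); L=L[(r>45)&(r<98)&(abs(L[:,2])<14)]
    a=np.arctan2(-L[:,0],L[:,1]); return np.degrees(np.angle(np.exp(5j*a).mean()))/5,abs(np.exp(5j*a).mean()),len(L),np.median(L[:,2])
E
python3 - <<'E'
from h import *
from scipy.optimize import least_squares
C={n:dict(np.load('pics/%s0.npz'%n)) for n in('scene','top')}
D={n:(*cloud(c),masks(c)) for n,c in C.items()}
def fit(names):
    Q=np.vstack([D[n][0][D[n][2]['black']] for n in names]); H0=np.array([590,-162,160.]);F0=frame(-69.7)
    for it in range(3):
        L=(Q-H0)@F0; r=np.hypot(L[:,0],L[:,1]); q=Q[(abs(r-132)<35)&(abs(L[:,2])<30)]
        def f(p):
            L=(q-[p[0],p[1],160])@frame(p[2]); return np.hypot(np.hypot(L[:,0],L[:,1])-132,L[:,2])-18
        s=least_squares(f,[*H0[:2],-69.7],loss='soft_l1',f_scale=2); H0=np.r_[s.x[:2],160];F0=frame(s.x[2])
    print(names,len(q),s.x,np.median(abs(f(s.x)))); return H0,F0
for nm in (['top'],['scene'],['top','scene']):
    H,F=fit(nm)
    for n in D:
        P,S,M=D[n]
        L=(P[M['yellow']]-H)@F; L=L[(L[:,1]>140)&(L[:,1]<230)&(abs(L[:,2])<25)]
        print(n,'ptr',np.median(L,0).round(1),L.min(0).round(),L.max(0).round(),'valve',wheel_angle(P,M['red'],H,F),'spk',spokes(P,M['blue'],H,F))
print(F.round(3))
for n in D:
    P,S,M=D[n]; col=C[n]['pixels'].astype(int)
    hi=(P[...,2]>50)&(P[...,2]<170)&(abs(P[...,0]-H[0])<350)
    q=P[hi&(P[...,1]>-60)&(P[...,1]<200)&(P[...,0]<560)&(P[...,0]>380)&(P[...,2]>125)]; print('bottle',np.median(q,0),q.min(0),q.max(0))
E
```

```text
['top'] 2750 [ 592.68893537 -152.46878924  -69.72791209] 1.0622161803578685
scene ptr [ 12.2 189.8   6.4] [-19. 147.  -3.] [ 18. 205.   9.] valve (np.float64(134.89711180508678), array([-51.98609257, -51.79972027,  18.949551  ]), 20) spk (np.float64(26.097108703077488), np.float64(0.8875875025635719), 259, np.float64(4.954820880396731))
top ptr [  0.6 187.8   8.1] [-14. 148.  -8.] [ 16. 210.  12.] valve (np.float64(130.61499886169747), array([-62.90800096, -53.94725022,  20.04238401]), 30) spk (np.float64(26.162201113457524), np.float64(0.9133241595827108), 547, np.float64(5.973198881289671))
['scene'] 2081 [ 593.2431435  -153.27087753  -69.57968213] 0.5626111419638278
scene ptr [ 12.3 190.5   5.9] [-19. 147.  -4.] [ 18. 206.   8.] valve (np.float64(134.23262162616084), array([-52.35979768, -50.97571356,  18.25831812]), 20) spk (np.float64(25.81787986588457), np.float64(0.8846038889720642), 254, np.float64(4.314517640748124))
top ptr [  0.7 188.5   7.5] [-14. 149.  -9.] [ 16. 210.  11.] valve (np.float64(129.99309487218866), array([-63.28837131, -53.09225268,  19.33947736]), 30) spk 
[... 269 characters left out ...]
.7389330828472), array([-52.01754014, -51.54565353,  18.73631426]), 20) spk (np.float64(26.08093705546874), np.float64(0.8857031136508609), 257, np.float64(4.736003048137856))
top ptr [  0.4 188.1   7.8] [-14. 149.  -8.] [ 15. 210.  12.] valve (np.float64(130.47244855553606), array([-62.93764584, -53.70150828,  19.832283  ]), 30) spk (np.float64(26.175018293483447), np.float64(0.9083343004293823), 547, np.float64(5.755800169148472))
[[ 0.938 -0.265  0.222]
 [ 0.346  0.719 -0.603]
 [ 0.     0.643  0.766]]
bottle [556.59209531 -59.61707382 130.52871358] [556.35980451 -59.72553554 129.33845334] [556.82438611 -59.50861211 131.71897383]
  return _methods._mean(a, axis=axis, dtype=dtype,
  ret = um.true_divide(
Traceback (most recent call last):
ValueError: zero-size array to reduction operation minimum which has no identity
```

```bash
cat >> h.py <<'E'
from scipy.spatial.transform import Rotation as Ro
H=np.array([592.9,-152.8,160.]); F=frame(-69.8)
def pose(a,h,r=70):
    """TCP pose: finger at wheel angle a (ccw from pointer), height h over mid-plane, radius r"""
    t=np.radians(a); p=H+r*(-np.sin(t)*F[:,0]+np.cos(t)*F[:,1])+h*F[:,2]
    return p,Ro.from_rotvec(np.radians(a-180)*F[:,2]).as_matrix()@np.c_[F[:,0],-F[:,1],-F[:,2]]
def go(*T):
    o=monitor.get_obs(); p0,R0=np.array(o['ee_pos']),np.array(o['tool_rot'])
    print('t',o['t'],'tcp',((p0-H)@F).round(1),'ang',np.degrees(np.arctan2(-((p0-H)@F)[0],((p0-H)@F)[1])).round(1),'q',np.round(o['q']),'f',np.round(o['contact_force'],1))
    for a in T:
        p,R=pose(*a); print(a,((p-p0)/1000).round(4),Ro.from_matrix(R@R0.T).as_rotvec(degrees=True).round(1))
def look(n='top'):
    c=optics.read_camera(n); P,S=cloud(c); M=masks(c)
    print(n,'valve',wheel_angle(P,M['red'],H,F),'spk',spokes(P,M['blue'],H,F)); return c
E
python3 -c "
from h import *
go((268,130),(268,60))"
```

```text
t 0.1 tcp [-556.8 -183.9  246.2] ang 108.3 q [72. 27. -1. 92.  0. 61. -3.] f [-0.9 -0.7 -0.5]
(268, 130) [0.5144 0.417  0.0276] [ 39.9 -19.7  88.5]
(268, 60) [ 0.4988  0.4592 -0.026 ] [ 39.9 -19.7  88.5]
```

```bash
python3 -m pendant '-1 0.19 0.16 0.06 14 -7 30; -1 0.19 0.16 0.06 14 -7 30; -1 0.19 0.16 0.06 14 -7 30; -1 0.19 0.16 0.06 14 -7 30; -1 0.19 0.16 0.06 14 -7 30' && python3 -c "
from h import *
go((268,130))"
```

```text
t: 0.52
ee_pos: [329.1, -495.0, 280.3]
tool_rot: [[0.69, 0.722, 0.053], [0.688, -0.676, 0.264], [0.226, -0.146, -0.963]]
contact_force: [0.4, -0.8, -0.9]
grip_width: 25.7
gripper_force: 0.0
t 0.5167 tcp [-365.7  -99.   240.1] ang 105.1 q [ 68.  26. -13.  88.  -6.  77.  13.] f [ 0.4 -0.8 -0.9]
(268, 130) [ 0.3589  0.2862 -0.0223] [ 25.7 -13.   58.3]
```

```bash
python3 -m pendant '-1 0.19 0.16 0 14 -7 30; -1 0.19 0.16 0 14 -7 30; -1 0.19 0.16 0 14 -7 30; -1 0.19 0.16 0 14 -7 30; -1 0.19 0.16 0 14 -7 30' && python3 -c "
from h import *
go((268,130))"
```

```text
t: 0.93
ee_pos: [488.7, -361.1, 279.5]
tool_rot: [[0.232, 0.972, -0.038], [0.847, -0.183, 0.499], [0.478, -0.147, -0.866]]
contact_force: [0.6, 0.1, -0.0]
grip_width: 0.1
gripper_force: 0.0
t 0.9333 tcp [-169.7  -45.4  194.1] ang 105.0 q [ 58.  36. -24.  79.  -9.  88.  25.] f [ 0.6  0.1 -0. ]
(268, 130) [ 0.1993  0.1523 -0.0215] [11.7 -6.4 28.2]
```

```bash
python3 -m pendant '-1 0.10 0.08 0 6 -3 14; -1 0.10 0.08 0 6 -3 14; -1 0.10 0.08 0 6 -3 14; -1 0.10 0.08 0 6 -3 14; -1 0.10 0.08 0 6 -3 14' && python3 -c "
from h import *
go((268,130))"
```

```text
t: 1.35
ee_pos: [590.1, -277.5, 279.1]
tool_rot: [[-0.003, 0.992, -0.126], [0.82, 0.075, 0.568], [0.573, -0.102, -0.814]]
contact_force: [-0.4, 0.2, -0.3]
grip_width: -0.1
gripper_force: 0.0
t 1.35 tcp [-45.6 -12.3 165.8] ang 105.1 q [ 49.  43. -28.  69.  -9.  93.  28.] f [-0.4  0.2 -0.3]
(268, 130) [ 0.0979  0.0686 -0.0211] [ 5.7 -3.5 14. ]
```

```bash
python3 -m pendant '-1 0.05 0.035 -0.01 3 -2 7; -1 0.098 0.069 -0.021 6 -3.5 14; -1 0.098 0.069 -0.021 6 -3.5 14; -1 0.098 0.069 -0.021 6 -3.5 14' && python3 -c "
from h import *
go((268,130),(268,40),(268,-14))
for n in('top','scene'): c=look(n); cv2.imwrite('pics/%s1.png'%n,c['pixels'][100:300,130:430,::-1])"
```

```text
t: 1.68
ee_pos: [689.0, -205.2, 255.0]
tool_rot: [[-0.231, 0.947, -0.225], [0.723, 0.321, 0.611], [0.651, -0.022, -0.759]]
contact_force: [0.9, 1.7, -0.8]
grip_width: 0.2
gripper_force: 0.0
t 1.6833 tcp [ 72.1  -2.  125.7] ang -91.6 q [ 39.  55. -31.  55.  -8. 100.  33.] f [ 0.9  1.7 -0.8]
(268, 130) [-0.0009 -0.0036  0.003 ] [-0.6 -0.2 -0.1]
(268, 40) [-0.0209  0.0507 -0.0659] [-0.6 -0.2 -0.1]
(268, -14) [-0.0329  0.0832 -0.1073] [-0.6 -0.2 -0.1]
top valve (np.float64(129.72129813177258), array([-63.34619508, -52.63081402,  19.25543071]), 31) spk (np.float64(26.05944337943904), np.float64(0.9107988532399559), 541, np.float64(5.810836183319526))
scene valve (np.float64(135.09235367284774), array([-51.75982293, -51.92695327,  18.47640464]), 24) spk (np.float64(26.195167873009062), np.float64(0.8837827283436612), 260, np.float64(4.769786159550208))
```

```bash
python3 -m pendant '-1 -0.007 0.018 -0.023 0 0 0; -1 -0.014 0.036 -0.046 0 0 0; -1 -0.02 0.053 -0.068 0 0 0; -1 -0.02 0.053 -0.068 0 0 0' && python3 -c "
from h import *
go((268,40),(268,-14))
for n in('top','scene'): c=look(n); cv2.imwrite('pics/%s2.png'%n,cv2.resize(c['pixels'][100:280,150:420,::-1],None,fx=2.5,fy=2.5))"
```

```text
t: 2.12
ee_pos: [661.8, -158.7, 187.6]
tool_rot: [[-0.222, 0.949, -0.225], [0.729, 0.315, 0.608], [0.647, -0.029, -0.762]]
contact_force: [-1.0, 1.3, -0.9]
grip_width: 0.3
gripper_force: 0.0
t 2.1167 tcp [62.6 -4.7 40. ] ang -94.3 q [ 39.  53. -32.  67.  -8.  89.  33.] f [-1.   1.3 -0.9]
(268, 40) [0.0063 0.0042 0.0015] [-0.2 -0.5  0.3]
(268, -14) [-0.0057  0.0367 -0.0399] [-0.2 -0.5  0.3]
top valve (np.float64(129.23242613071193), array([-63.27911721, -51.6688499 ,  19.59181069]), 31) spk (np.float64(26.170937475688294), np.float64(0.9044297102154059), 529, np.float64(5.816094391889189))
scene valve (np.float64(134.0008465393727), array([-53.89657787, -52.0488592 ,  19.15856604]), 23) spk (np.float64(26.23709595015945), np.float64(0.8845191391720234), 256, np.float64(4.71954725900831))
```

View pics/scene2.png

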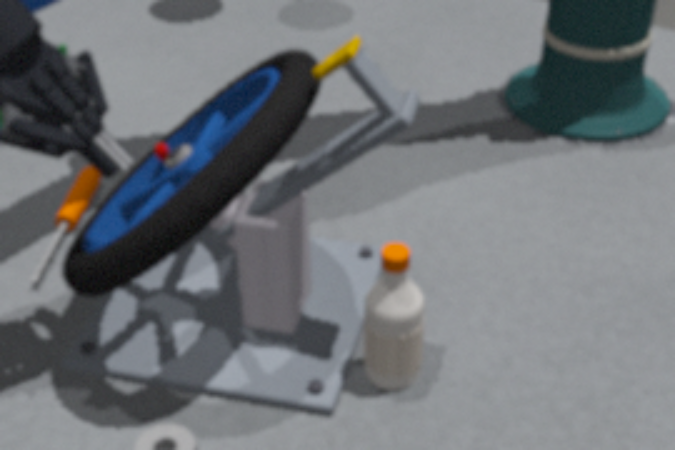

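Scene view: the shut fingertips are near crop pixel (125,165), seemingly over the wheel's left part, with the red cap at (162,148). I'll check that against the projection and the top view.

Run:
```python
from h import *
for n in('scene','top'):
    c=dict(np.load('pics/%s0.npz'%n))
    X=np.array([[661.8,-158.7,187.6],H,H+F@[-54,-52,19]])
    r=cv2.projectPoints(X,cv2.Rodrigues(c['R'])[0],c['t'],c['camera_matrix'],np.array([float(c['k1']),0,0,0]))[0].reshape(-1,2)
    print(n,((r-[150,100])*2.5).round())
```

```text
scene [[126. 174.]
 [189. 167.]
 [160. 147.]]
top [[512. 212.]
 [505. 284.]
 [569. 315.]]
```

View pics/top2.png

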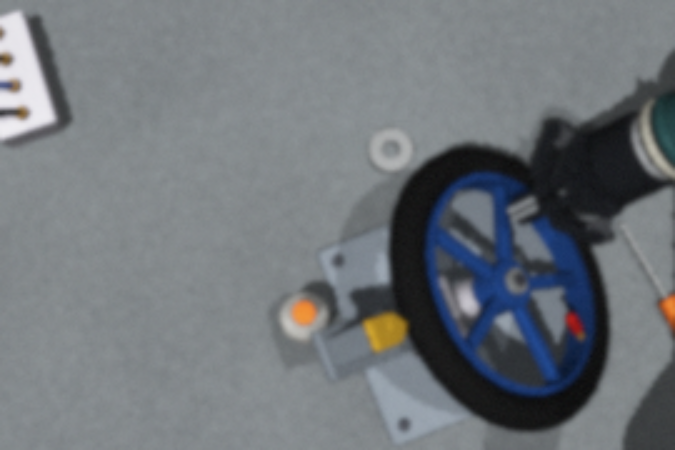

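Run:
```python
from h import *
c=dict(np.load('pics/top0.npz'))
X=np.array([pose(276,0)[0],pose(242,0)[0],pose(314,0)[0],pose(276,-14)[0]])
r=cv2.projectPoints(X,cv2.Rodrigues(c['R'])[0],c['t'],c['camera_matrix'],np.array([float(c['k1']),0,0,0]))[0].reshape(-1,2)
print(((r-[150,100])*2.5).round())
go((276,40),(276,15),(276,-14))
```

```text
[[474. 222.]
 [501. 221.]
 [456. 248.]
 [465. 226.]]
t 2.2167 tcp [64.4 -5.5 45.7] ang -94.9 q [ 40.  53. -32.  67.  -8.  89.  33.] f [0.4 0.  0.8]
(276, 40) [0.0003 0.0145 0.0039] [ 1.7 -4.9  6.7]
(276, 15) [-0.0053  0.0295 -0.0152] [ 1.7 -4.9  6.7]
(276, -14) [-0.0117  0.047  -0.0375] [ 1.7 -4.9  6.7]
```

```bash
python3 -m pendant '-1 0.001 0.0145 0.002 1.7 -4.9 6.7; -1 0.001 0.0145 0.002 1.7 -4.9 6.7; -1 -0.003 0.025 -0.01 1.7 -4.9 6.7; -1 -0.008 0.036 -0.024 1.7 -4.9 6.7; -1 -0.008 0.036 -0.024 1.7 -4.9 6.7' && python3 -c "
from h import *
go((276,0),(276,-14))"
```

```text
t: 2.63
ee_pos: [656.8, -123.6, 166.2]
tool_rot: [[-0.361, 0.905, -0.225], [0.677, 0.421, 0.604], [0.641, 0.065, -0.764]]
contact_force: [0.1, 0.8, -0.3]
grip_width: -0.2
gripper_force: 0.0
t 2.6333 tcp [70.   8.1  1.4] ang -83.4 q [ 39.  53. -34.  71.  -6.  84.  40.] f [ 0.1  0.8 -0.3]
(276, 0) [-0.0005  0.0001 -0.0015] [-0.1 -0.2 -0.1]
(276, -14) [-0.0036  0.0086 -0.0123] [-0.1 -0.2 -0.1]
```

```bash
python3 -m pendant '-1 -0.0036 0.0086 -0.012 0 0 0; -1 -0.0036 0.0086 -0.012 0 0 0' && python3 -c "
from h import *
go((276,-14),(269,-14),(262,-14),(255,-14),(248,-14),(241,-14))"
```

```text
t: 2.8
ee_pos: [654.0, -115.8, 154.9]
tool_rot: [[-0.362, 0.905, -0.224], [0.677, 0.42, 0.604], [0.641, 0.067, -0.765]]
contact_force: [0.4, 0.3, -0.6]
grip_width: -0.3
gripper_force: 0.0
t 2.8 tcp [ 70.1   7.2 -12.7] ang -84.2 q [ 39.  54. -34.  73.  -6.  82.  40.] f [ 0.4  0.3 -0.6]
(276, -14) [-0.0008  0.0007 -0.0009] [-0.1 -0.1 -0.1]
(269, -14) [ 0.0018 -0.0053 -0.0064] [-1.6  4.1 -5.5]
(262, -14) [ 0.0034 -0.0117 -0.0119] [ -3.2   8.4 -10.8]
(255, -14) [ 0.0041 -0.0183 -0.0172] [ -4.8  12.6 -16.2]
(248, -14) [ 0.0037 -0.025  -0.0225] [ -6.3  16.8 -21.5]
(241, -14) [ 0.0023 -0.0319 -0.0274] [ -7.9  21.1 -26.9]
```

```bash
python3 -m pendant '-1 0.0018 -0.005 -0.006 -1.6 4.2 -5.4; -1 0.0034 -0.0117 -0.0119 -3.1 8.4 -10.7; -1 0.0041 -0.0183 -0.0172 -4.7 12.6 -16.1; -1 0.0037 -0.025 -0.0225 -6.2 16.9 -21.5; -1 0.0023 -0.0319 -0.0274 -7.8 21.1 -26.8' && python3 -c "
from h import *
go((241,-14),(234,-14),(227,-14),(220,-14),(213,-14),(206,-14)); look('scene')"
```

```text
t: 3.22
ee_pos: [658.3, -147.3, 130.2]
tool_rot: [[0.226, 0.949, -0.22], [0.794, -0.049, 0.605], [0.564, -0.312, -0.765]]
contact_force: [0.2, 3.2, 0.3]
grip_width: 0.1
gripper_force: 1.1
t 3.2167 tcp [ 63.3 -32.5 -11.6] ang -117.2 q [ 36.  54. -25.  71. -12.  83.  11.] f [0.2 3.2 0.3]
(241, -14) [-0.0021 -0.0003 -0.0028] [-0.1  0.   0.2]
(234, -14) [-0.0045 -0.0071 -0.0074] [-1.7  4.2 -5.2]
(227, -14) [-0.0079 -0.0137 -0.0116] [ -3.2   8.5 -10.5]
(220, -14) [-0.0121 -0.0201 -0.0154] [ -4.8  12.7 -15.9]
(213, -14) [-0.0172 -0.0261 -0.0187] [ -6.3  16.9 -21.3]
(206, -14) [-0.0231 -0.0317 -0.0214] [ -7.8  21.2 -26.6]
scene valve (np.float64(117.618301598423), array([-65.73467389, -34.39199734,  17.37709426]), 23) spk (np.float64(9.666580480802299), np.float64(0.8662305628366825), 225, np.float64(4.866411079158302))
```

```bash
python3 -m pendant '-1 -0.003 -0.0068 -0.0046 -1.6 4.2 -5.4; -1 -0.0062 -0.0134 -0.0088 -3.1 8.4 -10.7; -1 -0.0105 -0.0198 -0.0126 -4.7 12.6 -16.1; -1 -0.0155 -0.0258 -0.0159 -6.2 16.9 -21.5; -1 -0.0215 -0.0314 -0.0186 -7.8 21.1 -26.8' && python3 -c "
from h import *
go((206,-14),(199,-14),(193,-14),(200,-14),(200,40)); look('scene');look('top')"
```

```text
t: 3.68
ee_pos: [636.7, -179.1, 110.9]
tool_rot: [[0.728, 0.65, -0.219], [0.624, -0.495, 0.604], [0.284, -0.576, -0.766]]
contact_force: [1.3, 1.8, 0.6]
grip_width: 0.1
gripper_force: 1.0
t 3.6833 tcp [ 32.1 -62.1 -12.1] ang -152.7 q [ 34.  53. -16.  73. -17.  83. -16.] f [1.3 1.8 0.6]
(206, -14) [-0.0015  0.0001 -0.002 ] [-0.1  0.2  0.1]
(199, -14) [-0.0081 -0.005  -0.0041] [-1.6  4.4 -5.3]
(193, -14) [-0.0141 -0.0089 -0.0054] [-2.9  8.  -9.9]
(200, -14) [-0.0071 -0.0043 -0.0039] [-1.4  3.8 -4.5]
(200, 40) [ 0.0049 -0.0369  0.0375] [-1.4  3.8 -4.5]
scene valve (np.float64(79.02746173953851), array([-78.54211384,  15.22797657,  16.14560322]), 46) spk (np.float64(-26.849468901980792), np.float64(0.8322062164706733), 205, np.float64(5.203757243191019))
top valve (np.float64(75.46393128831585), array([-84.4749517 ,  21.90345242,  18.60386184]), 54) spk (np.float64(-30.109839773196093), np.float64(0.9106627403370646), 513, np.float64(5.498223460702488))
```

```bash
python3 -m pendant '-1 -0.0066 -0.005 -0.0021 -1.6 4.2 -5.4; -1 -0.0126 -0.009 -0.0034 -2.9 7.8 -10; -1 -0.0126 -0.009 -0.0034 -2.9 7.8 -10; -1 -0.006 -0.004 -0.002 -1.4 3.8 -4.6; -1 -0.006 -0.004 -0.002 -1.4 3.8 -4.6' && python3 -m pendant '-1 0.006 -0.016 0.021 0 0 0; -1 0.012 -0.033 0.0415 0 0 0; -1 0.018 -0.049 0.0625 0 0 0; -1 0.018 -0.049 0.0625 0 0 0' && python3 -c "
from h import *
go((275,65),(280,65),(285,65)); look('scene');look('top')"
```

```text
t: 4.2
ee_pos: [630.7, -181.6, 108.2]
tool_rot: [[0.784, 0.579, -0.224], [0.578, -0.55, 0.603], [0.226, -0.602, -0.766]]
contact_force: [1.0, 1.1, -0.1]
grip_width: -0.1
gripper_force: 0.0
t: 4.53
ee_pos: [649.6, -236.2, 174.2]
tool_rot: [[0.79, 0.574, -0.216], [0.571, -0.561, 0.599], [0.223, -0.597, -0.771]]
contact_force: [-0.0, -1.0, 1.7]
grip_width: -0.0
gripper_force: 0.0
t 4.5333 tcp [ 24.4 -65.8  73.8] ang -159.6 q [ 35.  53. -13.  64. -17.  93. -22.] f [-0.  -1.   1.7]
(275, 65) [0.0215 0.0727 0.0395] [ 16.7 -44.7  57.6]
(280, 65) [0.0192 0.0767 0.0434] [ 17.8 -47.8  61.5]
(285, 65) [0.0163 0.0806 0.0472] [ 18.9 -50.8  65.3]
scene valve (np.float64(59.27617457947357), array([-69.4574693 ,  41.27990208,  16.99615465]), 48) spk (np.float64(27.91265882515743), np.float64(0.8951664820972908), 261, np.float64(4.8941359357552106))
top valve (np.float64(61.264143529669745), array([-76.89676009,  42.16231524,  18.13614317]), 59) spk (np.float64(27.78093233158338), np.float64(0.9087898682499483), 536, np.float64(5.801757118108343))
```

```bash
python3 -m pendant '-1 0.005 0.018 0.010 1.5 -4.2 5.4; -1 0.010 0.036 0.020 3 -8.4 10.8; -1 0.015 0.054 0.030 4.6 -12.6 16.1; -1 0.020 0.072 0.040 6.2 -16.9 21.5; -1 0.020 0.074 0.041 7.8 -21.1 26.8' && python3 -m pendant '-1 0 0 0 1.5 -4.2 5.4; -1 0 0 0 3 -8.4 10.8; -1 0 0 0 4.6 -12.6 16.1; -1 0 0 0 6.2 -16.9 21.5; -1 0 0 0 7.8 -21.1 26.8' && python3 -c "
from h import *
go((278,65),(278,20),(278,0),(278,-14))"
```

```text
t: 5.05
ee_pos: [668.2, -150.9, 212.7]
tool_rot: [[0.308, 0.924, -0.227], [0.789, -0.114, 0.604], [0.532, -0.365, -0.764]]
contact_force: [-0.0, 1.1, -0.0]
grip_width: -0.2
gripper_force: 0.0
t: 5.47
ee_pos: [666.5, -156.0, 209.7]
tool_rot: [[-0.272, 0.935, -0.226], [0.715, 0.354, 0.602], [0.643, 0.002, -0.765]]
contact_force: [-0.0, -1.0, -0.3]
grip_width: 0.1
gripper_force: 0.0
t 5.4667 tcp [68.  10.1 56.3] ang -81.5 q [ 39.  52. -31.  66.  -8.  90.  35.] f [-0.  -1.  -0.3]
(278, 65) [ 0.0033 -0.005   0.0064] [ 1.7 -4.7  5.6]
(278, 20) [-0.0067  0.0221 -0.0281] [ 1.7 -4.7  5.6]
(278, 0) [-0.0111  0.0342 -0.0434] [ 1.7 -4.7  5.6]
(278, -14) [-0.0143  0.0426 -0.0541] [ 1.7 -4.7  5.6]
```

```bash
python3 -m pendant '-1 -0.001 0.008 -0.01 1.7 -4.7 5.6; -1 -0.0067 0.022 -0.028 1.7 -4.7 5.6; -1 -0.011 0.034 -0.0434 1.7 -4.7 5.6; -1 -0.0143 0.0426 -0.0541 1.7 -4.7 5.6; -1 -0.0143 0.0426 -0.0541 1.7 -4.7 5.6' && python3 -c "
from h import *
go((278,-14),(271,-14),(264,-14),(257,-14),(250,-14),(243,-14))"
```

```text
t: 5.88
ee_pos: [650.0, -111.0, 153.5]
tool_rot: [[-0.386, 0.894, -0.228], [0.664, 0.44, 0.605], [0.641, 0.082, -0.763]]
contact_force: [-0.2, -0.2, -0.2]
grip_width: 0.1
gripper_force: 0.0
t 5.8833 tcp [ 68.1  10.8 -17.5] ang -81.0 q [ 39.  53. -34.  74.  -7.  82.  42.] f [-0.2 -0.2 -0.2]
(278, -14) [ 0.0022 -0.0024  0.002 ] [-0.1 -0.5  0.1]
(271, -14) [ 0.0051 -0.0083 -0.0035] [-1.7  3.7 -5.2]
(264, -14) [ 0.007  -0.0145 -0.009 ] [ -3.2   7.9 -10.6]
(257, -14) [ 0.0079 -0.0211 -0.0144] [ -4.8  12.2 -16. ]
(250, -14) [ 0.0078 -0.0278 -0.0196] [ -6.4  16.4 -21.3]
(243, -14) [ 0.0067 -0.0346 -0.0247] [ -7.9  20.6 -26.7]
```

```bash
python3 -m pendant '-1 0.004 -0.007 -0.0045 -1.6 4.2 -5.4; -1 0.006 -0.0135 -0.010 -3.1 8.4 -10.7; -1 0.007 -0.02 -0.0154 -4.7 12.6 -16.1; -1 0.007 -0.0268 -0.0206 -6.2 16.9 -21.5; -1 0.006 -0.0336 -0.0257 -7.8 21.1 -26.8' && python3 -c "
from h import *
go((243,-14),(236,-14),(229,-14),(222,-14),(215,-14),(208,-14)); look('top')"
```

```text
t: 6.3
ee_pos: [659.5, -146.7, 132.1]
tool_rot: [[0.201, 0.954, -0.221], [0.797, -0.028, 0.603], [0.57, -0.297, -0.766]]
contact_force: [-0.1, 0.9, 1.9]
grip_width: 0.2
gripper_force: 1.0
t 6.3 tcp [ 64.6 -31.2 -10.3] ang -115.8 q [ 35.  54. -24.  71. -12.  83.  13.] f [-0.1  0.9  1.9]
(243, -14) [-0.0028  0.0011 -0.0032] [ 0.1 -0.3  0.5]
(236, -14) [-0.0049 -0.0057 -0.0079] [-1.4  3.9 -4.9]
(229, -14) [-0.008  -0.0124 -0.0123] [ -3.    8.1 -10.2]
(222, -14) [-0.012  -0.0188 -0.0162] [ -4.5  12.3 -15.6]
(215, -14) [-0.0168 -0.025  -0.0196] [ -6.1  16.6 -21. ]
(208, -14) [-0.0225 -0.0307 -0.0225] [ -7.6  20.8 -26.3]
top valve (np.float64(45.29382510275404), array([-63.21020392,  62.56519492,  19.1164852 ]), 57) spk (np.float64(11.252700597707523), np.float64(0.9084218156002161), 472, np.float64(6.013101456818494))
```

```bash
python3 -m pendant '-1 -0.003 -0.0062 -0.0055 -1.6 4.2 -5.4; -1 -0.0065 -0.013 -0.0098 -3.1 8.4 -10.7; -1 -0.0105 -0.0195 -0.0137 -4.7 12.6 -16.1; -1 -0.0153 -0.0257 -0.017 -6.2 16.9 -21.5; -1 -0.0205 -0.0312 -0.02 -7.8 21.1 -26.8' && python3 -m pendant '-1 0 0 0 0 0 0' && python3 -c "
from h import *
go((208,-14),(204,-14),(201,-14),(198,-14)); look('top'); look('scene')"
```

```text
t: 6.77
ee_pos: [638.8, -178.7, 111.2]
tool_rot: [[0.71, 0.668, -0.222], [0.639, -0.479, 0.602], [0.295, -0.569, -0.767]]
contact_force: [0.1, 1.0, 1.1]
grip_width: -0.3
gripper_force: 0.7
t: 6.85
ee_pos: [637.5, -180.7, 110.3]
tool_rot: [[0.71, 0.668, -0.223], [0.64, -0.48, 0.6], [0.293, -0.569, -0.769]]
contact_force: [0.6, -0.5, -0.1]
grip_width: -0.0
gripper_force: 0.0
t 6.85 tcp [ 32.2 -63.8 -11.3] ang -153.2 q [ 33.  53. -15.  72. -17.  84. -15.] f [ 0.6 -0.5 -0.1]
(208, -14) [-0.0005  0.0033 -0.0008] [ 0.4 -0.4  0.3]
(204, -14) [-0.0041  0.0002 -0.0021] [-0.5  2.  -2.7]
(201, -14) [-0.0069 -0.0019 -0.003 ] [-1.2  3.8 -5. ]
(198, -14) [-0.0098 -0.004  -0.0038] [-1.9  5.6 -7.3]
top valve (np.float64(6.091695932715346), array([-9.77140992, 91.55897034, 21.01048551]), 40) spk (np.float64(-29.830426470047644), np.float64(0.9104106419089404), 516, np.float64(5.804598331108745))
scene valve (np.float64(0.845966999791729), array([-1.26942857, 85.96980007, 17.97601462]), 50) spk (np.float64(-31.12279157837761), np.float64(0.7574042094811841), 167, np.float64(5.090695905562038))
```

```bash
python3 -m pendant '-1 -0.0018 -0.0015 -0.0007 -0.4 1.2 -1.5; -1 -0.0036 -0.003 -0.0013 -0.9 2.4 -3.1; -1 -0.0036 -0.003 -0.0013 -0.9 2.4 -3.1; -1 0.003 0.002 0.001 0 0 0; -1 0.003 0.002 0.001 0 0 0' && python3 -m pendant '-1 0.006 -0.016 0.021 0 0 0; -1 0.012 -0.033 0.0415 0 0 0; -1 0.018 -0.049 0.0625 0 0 0; -1 0.022 -0.060 0.077 0 0 0; -1 0.022 -0.060 0.077 0 0 0' && python3 -c "
from h import *
go((206,40),(206,-14))
for n in('top','scene','top'): c=look(n)
cv2.imwrite('pics/top3.png',cv2.resize(c['pixels'][100:280,230:430,::-1],None,fx=3,fy=3))"
```

```text
t: 7.37
ee_pos: [642.8, -176.0, 112.8]
tool_rot: [[0.704, 0.675, -0.222], [0.643, -0.474, 0.601], [0.301, -0.566, -0.768]]
contact_force: [0.1, 1.7, 0.2]
grip_width: -0.2
gripper_force: 0.0
t: 7.78
ee_pos: [665.2, -240.8, 192.3]
tool_rot: [[0.708, 0.672, -0.216], [0.64, -0.482, 0.598], [0.298, -0.562, -0.772]]
contact_force: [0.1, 0.3, 0.2]
grip_width: 0.0
gripper_force: 0.0
t 7.7833 tcp [ 37.5 -61.6  93.9] ang -148.7 q [ 35.  54. -14.  60. -17.  96. -16.] f [0.1 0.3 0.2]
(206, 40) [-0.018   0.0292 -0.0421] [ 0.1  1.3 -1.1]
(206, -14) [-0.03    0.0618 -0.0835] [ 0.1  1.3 -1.1]
top valve (np.float64(2.8443905566425007), array([-4.5690275 , 91.96026087, 19.65256004]), 44) spk (np.float64(-33.29023445348126), np.float64(0.9096971795927807), 545, np.float64(5.971192370863381))
scene valve (np.float64(-0.5493766811612498), array([ 0.85133388, 88.78488137, 18.08752843]), 46) spk (np.float64(-31.979488277134767), np.float64(0.8815258022929994), 226, np.float64(4.509902045451409))
top valve (np.float64(2.8237179042677987), array([-4.55148901, 92.27902867, 20.36240128]), 44) spk (np.float64(-33.162496513757986), np.float64(0.9093656456620417), 543, np.float64(6.048645284277464))
```

View pics/top3.png

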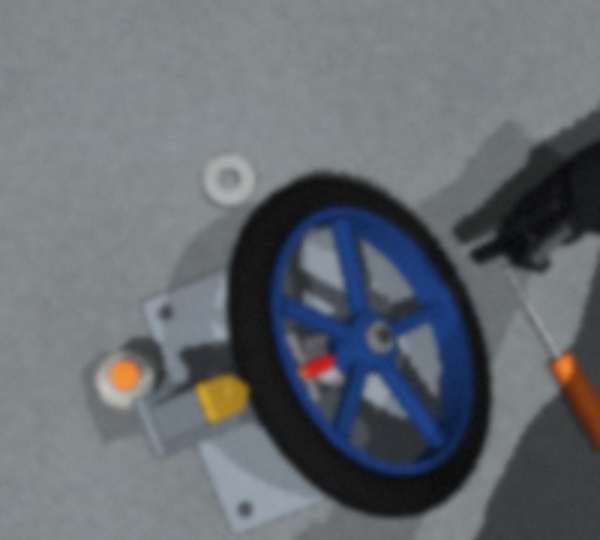

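Top view: the red valve (318,367) nearly lines up with the pointer (222,397), about 3° short, and the bystanders haven't moved. One more short push should close it.

```bash
python3 -m pendant '-1 -0.007 0.02 -0.026 0 0 0; -1 -0.015 0.04 -0.051 0 0 0; -1 -0.022 0.06 -0.077 0 0 0; -1 -0.022 0.06 -0.077 0 0 0' && python3 -m pendant '-1 -0.004 -0.003 -0.0014 -0.9 2.4 -3.1; -1 -0.0066 -0.005 -0.0023 -0.9 2.4 -3.1; -1 -0.0095 -0.0074 -0.0033 -1.6 4.2 -5.4; -1 -0.0095 -0.0074 -0.0033 -1.6 4.2 -5.4; -1 0 0 0 0 0 0' && python3 -m pendant '-1 0 0 0 0 0 0; -1 0.007 -0.02 0.026 0 0 0; -1 0.015 -0.04 0.051 0 0 0; -1 0.022 -0.06 0.077 0 0 0; -1 0.022 -0.06 0.077 0 0 0' && python3 -c "
from h import *
go()
for n in('top','scene','top','scene'): c=look(n)"
```

```text
t: 8.27
ee_pos: [636.4, -169.7, 105.8]
tool_rot: [[0.708, 0.666, -0.236], [0.643, -0.469, 0.605], [0.293, -0.58, -0.76]]
contact_force: [-0.6, 0.1, -2.1]
grip_width: -0.3
gripper_force: 0.0
t: 8.68
ee_pos: [639.6, -180.1, 110.8]
tool_rot: [[0.709, 0.669, -0.223], [0.641, -0.48, 0.599], [0.293, -0.568, -0.769]]
contact_force: [0.5, -0.9, -0.4]
grip_width: 0.4
gripper_force: 0.0
t: 9.1
ee_pos: [665.9, -243.0, 194.2]
tool_rot: [[0.71, 0.671, -0.213], [0.639, -0.486, 0.597], [0.297, -0.559, -0.774]]
contact_force: [0.9, -0.7, 1.4]
grip_width: 0.1
gripper_force: 0.0
t 9.1 tcp [ 37.3 -62.2  96.8] ang -149.0 q [ 35.  54. -14.  60. -17.  96. -16.] f [ 0.9 -0.7  1.4]
top valve (np.float64(2.897308618355558), array([-4.58420712, 90.57778767, 20.14398163]), 43) spk (np.float64(-33.24510448002386), np.float64(0.911546768777394), 547, np.float64(5.7903228566011))
scene valve (np.float64(-0.4047367648879382), array([ 0.62482531, 88.45071907, 17.95446513]), 46) spk (np.float64(-31.77008772112643), np.float64(0.8930963959787471), 224, np.float64(4.3324098948525105))
top valve (np.float64(2.8839255434232536), array([-4.53384936, 89.99920955, 19.51400137]), 44) spk (np.float64(-33.115264786706), np.float64(0.9101737421954164), 545, np.float64(5.691433382164411))
scene valve (np.float64(-0.7644771359497325), array([ 1.17752739, 88.2476958 , 17.91373706]), 46) spk (np.float64(-31.95650254471542), np.float64(0.8859735811505055), 225, np.float64(4.441709106901745))
```

```bash
python3 -m pendant '-1 -0.007 0.02 -0.026 0 0 0; -1 -0.015 0.04 -0.051 0 0 0; -1 -0.022 0.06 -0.077 0 0 0; -1 -0.022 0.06 -0.077 0 0 0' && python3 -m pendant '-1 -0.004 -0.003 -0.0014 -0.9 2.4 -3.1; -1 -0.0066 -0.005 -0.0023 -0.9 2.4 -3.1; -1 -0.0095 -0.0074 -0.0033 -1.6 4.2 -5.4; -1 -0.0095 -0.0074 -0.0033 -1.6 4.2 -5.4; -1 -0.0095 -0.0074 -0.0033 -1.6 4.2 -5.4' && python3 -c "
from h import *
go((204,-14),(201,-14),(198,-14))
for n in('top','scene'): c=look(n)"
```

```text
t: 9.63
ee_pos: [636.5, -170.0, 106.0]
tool_rot: [[0.708, 0.666, -0.236], [0.643, -0.47, 0.605], [0.292, -0.58, -0.76]]
contact_force: [0.5, 1.0, -1.1]
grip_width: -0.0
gripper_force: 0.0
t: 10.05
ee_pos: [631.8, -185.2, 108.5]
tool_rot: [[0.784, 0.579, -0.222], [0.578, -0.553, 0.6], [0.224, -0.599, -0.769]]
contact_force: [0.1, 0.0, 0.0]
grip_width: -0.0
gripper_force: 0.0
t 10.05 tcp [ 25.3 -66.7 -11.2] ang -159.2 q [ 33.  53. -13.  73. -18.  84. -20.] f [0.1 0.  0. ]
(204, -14) [ 0.0016  0.0047 -0.0004] [ 1.  -2.   2.5]
(201, -14) [-0.0012  0.0025 -0.0013] [ 0.3 -0.2  0.2]
(198, -14) [-0.0041  0.0005 -0.002 ] [-0.3  1.6 -2.1]
top valve (np.float64(2.855732936763237), array([-4.55597458, 91.33274236, 19.70491222]), 43) spk (np.float64(-33.30998788223527), np.float64(0.9106491846923123), 521, np.float64(5.713834917637901))
scene valve (np.float64(-0.7370126432694662), array([ 1.12390102, 87.36788163, 17.79994458]), 45) spk (np.float64(-32.88932404553771), np.float64(0.8002759040461951), 160, np.float64(5.179863876516638))
```

```bash
python3 -m pendant '-1 -0.0015 -0.0006 0 0 0 0; -1 -0.003 -0.0011 0 0 0 0; -1 -0.0042 -0.0016 0 0 0 0; -1 -0.0042 -0.0016 0 0 0 0; -1 -0.0042 -0.0016 0 0 0 0' && python3 -c "
from h import *
go()
for n in('top','scene'): c=look(n)"
```

```text
t: 10.57
ee_pos: [627.5, -186.8, 108.6]
tool_rot: [[0.785, 0.578, -0.222], [0.577, -0.554, 0.6], [0.223, -0.6, -0.769]]
contact_force: [1.1, -0.3, -0.9]
grip_width: 0.2
gripper_force: 0.2
t 10.5667 tcp [ 20.7 -66.6 -11.2] ang -162.7 q [ 33.  53. -13.  74. -18.  83. -20.] f [ 1.1 -0.3 -0.9]
top valve (np.float64(0.13051673988843657), array([-0.209773  , 92.08846816, 19.79857661]), 41) spk (np.float64(35.7383354190107), np.float64(0.9069721778372595), 521, np.float64(5.739251317397579))
scene valve (np.float64(-3.9007048553199275), array([ 5.99305548, 87.89337506, 18.06400335]), 47) spk (np.float64(35.93428200669665), np.float64(0.8098915222028762), 165, np.float64(5.244456533585238))
```

```bash
python3 -m pendant '-1 0.004 0.0015 0 0 0 0; -1 0.007 0.0026 0 0 0 0; -1 0.007 0.0026 0 0 0 0' && python3 -m pendant '-1 0.006 -0.016 0.021 0 0 0; -1 0.012 -0.033 0.0415 0 0 0; -1 0.018 -0.049 0.0625 0 0 0; -1 0.024 -0.066 0.084 0 0 0; -1 0.028 -0.078 0.1 0 0 0' && python3 -m pendant '-1 0 -0.03 0.03 0 0 0; -1 0 -0.06 0.05 0 0 0; -1 0 -0.09 0.06 0 0 0; -1 0 -0.09 0.06 0 0 0; -1 0 -0.09 0.06 0 0 0' && python3 -c "
from h import *
go()
for n in('top','scene','top','scene'): 
    c=look(n); P,S=cloud(c); m=masks(c); L=(P[m['yellow']]-H)@F; L=L[(L[:,1]>155)&(L[:,1]<210)&(abs(L[:,2])<15)]; print('ptr',np.median(L,0).round(1),(L.min(0)+L.max(0))[0]/2)
    if n=='top': cv2.imwrite('pics/top4.png',cv2.resize(c['pixels'][100:280,230:430,::-1],None,fx=3,fy=3))"
```

```text
t: 10.92
ee_pos: [635.5, -183.2, 108.7]
tool_rot: [[0.785, 0.579, -0.222], [0.578, -0.553, 0.6], [0.224, -0.599, -0.768]]
contact_force: [0.8, 0.1, -0.3]
grip_width: 0.3
gripper_force: 0.0
t: 11.33
ee_pos: [663.4, -263.7, 210.6]
tool_rot: [[0.785, 0.578, -0.22], [0.577, -0.555, 0.599], [0.224, -0.598, -0.77]]
contact_force: [1.0, -0.5, 0.2]
grip_width: -0.0
gripper_force: 0.0
t: 11.75
ee_pos: [646.6, -374.0, 266.7]
tool_rot: [[0.822, 0.55, -0.147], [0.525, -0.633, 0.569], [0.22, -0.545, -0.809]]
contact_force: [-11.6, -18.3, -9.6]
grip_width: -0.1
gripper_force: 0.0
t 11.75 tcp [ -26.  -104.6  227.1] ang 166.0 q [ 47.  57. -28.  46.  -4. 105. -29.] f [-11.6 -18.3  -9.6]
top valve (np.float64(-0.038121822045597296), array([6.00263202e-02, 9.02174690e+01, 1.99581242e+01]), 42) spk (np.float64(35.84619314900449), np.float64(0.9097238496805827), 534, np.float64(6.0100142005687305))
ptr [  0.4 188.9   7.9] 0.6526770671423865
scene valve (np.float64(-3.494107978640918), array([ 5.31517926, 87.0493188 , 17.68297165]), 45) spk (np.float64(-35.06727140955132), np.float64(0.8840991494240286), 227, np.float64(4.609959559368718))
ptr [ 11.8 191.1   6.5] 4.09361526875305
top valve (np.float64(-0.13763693625789242), array([ 0.22008779, 91.61841133, 20.1143148 ]), 43) spk (np.float64(35.72156279466695), np.float64(0.9125163940341617), 546, np.float64(5.815426113413203))
ptr [  0.3 188.8   7.8] 0.605648383557555
scene valve (np.float64(-3.445150871443356), array([ 5.26972344, 87.53432104, 18.18838996]), 45) spk (np.float64(-35.02596955683664), np.float64(0.8802821139255653), 231, np.float64(4.575234861745006))
ptr [ 11.8 190.3   6.2] 3.95824366349974
```

View pics/top4.png

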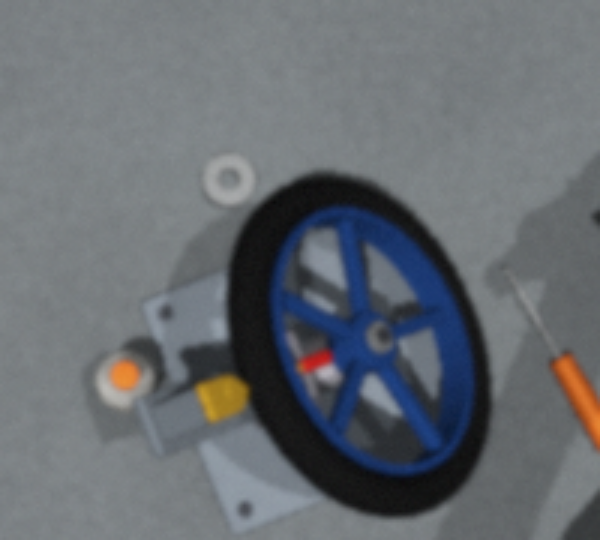

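Top view: the valve (318,362) is now in line with the pointer and the hub, and the arm is out of the crop. Joint 6 is close to its range end, so I'll relax the tilt before handing in.

```bash
python3 -m pendant '-1 0 0.01 0 -5 -2 0; -1 0 0.01 0 -10 -4 0; -1 0 0.01 0 -15 -5.5 0; -1 0 0.01 0 -15 -5.5 0; -1 0 0.01 0 -15 -5.5 0' && python3 -m pendant '-1 0 0 0 0 0 0; -1 0 0 0 0 0 0; -1 0 0 0 0 0 0' && python3 -c "
from h import *
go(); print(np.abs(monitor.get_obs()['qd']).max())
for n in('top','scene'): c=look(n)"
```

```text
t: 12.37
ee_pos: [659.3, -335.2, 280.3]
tool_rot: [[0.767, 0.639, -0.062], [0.614, -0.703, 0.359], [0.186, -0.313, -0.931]]
contact_force: [0.9, -0.7, -0.3]
grip_width: -0.2
gripper_force: 0.0
t: 12.62
ee_pos: [657.8, -340.2, 276.2]
tool_rot: [[0.772, 0.632, -0.063], [0.609, -0.707, 0.36], [0.183, -0.316, -0.931]]
contact_force: [0.1, -0.1, -0.5]
grip_width: -0.0
gripper_force: 0.0
t 12.6167 tcp [ -3.8 -77.2 216.5] ang 177.2 q [ 46.  47. -31.  60.   4.  90. -29.] f [ 0.1 -0.1 -0.5]
0.2524853599149991
top valve (np.float64(-0.033407922773769506), array([5.30004171e-02, 9.08975961e+01, 1.94703144e+01]), 42) spk (np.float64(35.86340115369424), np.float64(0.9102481469565998), 544, np.float64(5.61815180967235))
scene valve (np.float64(-3.8766412554103145), array([ 5.9216384 , 87.38672749, 18.21789528]), 45) spk (np.float64(-35.04963700944158), np.float64(0.8915586000896202), 230, np.float64(4.40422025687811))
```

```bash
python3 -c "
from workcell import manip
print(manip.close_job())"
```

```text
the job is handed in; nothing more can be done
None
```

The job is handed in: by my camera measurements the valve stem is within about 1° of the pointer. I turned the wheel in three separate spoke pushes with the fingers drawn out in between, and the arm finished clear with the wheel at rest after about 13 s.

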